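# Pull down the sash of the blue shelf with the hook pole

## Robot

A 6-joint arm with a two-finger parallel gripper is mounted at the origin on the work surface. World frame = base frame: x ahead of the robot, y to its left, z up, the work surface at z = 0. Lengths are in m, angles in rad, forces in N, time in s.
With the tool pointing down it reaches from about 0.15 to 0.775 m from the base axis. Payload 6.1 kg.
Tool frame: the origin (TCP) lies midway between the tips of the shut fingers; the grasp point (between the pads) lies 19 mm behind it; z points along the fingers, y is the direction in which the jaws open and shut (so a half turn about z gives the same grasp; the last joint's range is limited). The gripper opens to 85 mm and grips with 20 to 120 N. Pads are 22 mm wide; open, the fingers measure 114 mm over their backs; the gripper's body (76 mm by 85 mm) begins 54 mm behind the grasp point. The pads swing forward as they close: fully open they stand 13 mm farther back than shut.
Start: joints at [1.221, 0.126, -0.04, 1.405, 0, 1.571], TCP at [0.18, 0.493, 0.231] pointing down, gripper open.
Joint ranges: [-2.72, 2.72], [-0.95, 1.95], [-1.27, 1.35], [-1.78, 2.02], [-1.46, 1.47], [-3.14, 3.14]. Speed limits (rad/s): [2.39, 2.39, 3.01, 3.14, 3.14, 3.14].

## Interface

Orientations are given as a 3x3 rotation matrix whose columns are the frame's x, y, z axes.
In Python, from station import env gives the robot as it stands.
- The arm moves only by the tool drive_tool, never from a script. Its argument "motion" is a list of rows, each a list of 6 numbers: the shift along the tool's x, y, z in m, then the turn, a rotation vector about the tool's x, y, z in rad. In form: [[x, y, z, rx, ry, rz], ...]. A call has 1 to 5 rows; each row shifts and turns the commanded pose from where the row before left it, along the tool's axes as they then stand; what a row does not reach is not made up. A row lasts 1/10 s, in which the tool goes at most 50 mm and 8.59 degrees, less where a joint would pass 70% of its speed; a pose out of reach is approached as far as the arm can. A call with a gripper value outside its range is refused whole. "claw" is the closure in counts, from 0 (fully open) to 255 (shut), set as the call begins (left out, the last holds). The fingers move at their own pace and stop on an object; "squeeze" is the grip in N (left out, the last holds). Time passes only in rows, so rows that do not move let the fingers close. It gives the time, the measured TCP pose, the force and the opening at its end, in the units of the state.
- env.read_state(): the state, without advancing time (a new reading comes with each control period).
- env.grab_frame(name): name is "side" or "top"; returns a dict with "frame" (400x640x3 uint8, red, green, blue), "range_z" (400x640 float32, m along the optical axis (not along the pixel's ray), 0 where there is no reading), "camera_matrix" (3x3 intrinsics, pixels), "dist_coeffs" ([k1, k2, p1, p2, k3] as OpenCV has them; the pictures are not rectified), "origin" and "orientation" of the camera in the world. Camera axes: x right, y down, z forward; pixel columns grow to the right and rows downward; lengths in m; the calibration is good to about 2 mm. A picture is of the moment at which its call begins.
- env.hand_in(): hands the job in, once; it reports no verdict.
The state is a dict: "time": time; "qpos": joint angles; "dq": joint speeds; "effort": joint torques, N m; "tcp_pos": TCP position; "eef_rot": TCP orientation; "ft_force": force on the tool from outside, world axes, zero at the start; "ft_torque": the same for the moment, N m; "finger_gap": finger opening in m.
Only numpy, scipy, OpenCV 4.12 (cv2) and the standard library are available. Lean on these libraries where they do the work, as an engineer would, in place of code of your own. Each camera call takes 0.05 s, during which the arm holds its last target. There are 200 camera calls.

## Task

Take the hook pole from its cradle, hook it into the ring on the sloping sash of the blue shelf and pull the sash all the way down against its rubber stop, where you keep a steady pull of about 13 N for a second so that it seats. Use only the pole on the sash, gently: never load it with more than 18 N. Then unhook, leaving the sash resting on its stop, and put the pole back in both notches of its cradle, with everything else left as it stands.

Things in the scene. Friction and masses are not known exactly. Their poses are not given: they have to be found in the camera images.
- pole: Loose hook pole, 0.1 to 0.2 kg. Origin: centre of its wooden handle, 150 (x) by 18 by 18 mm. An 8 mm steel rod runs on along +x to x = 130 mm and there bends square down (-z) into the hook, an 8 mm finger ending rounded 28 mm below the rod's axis. It balances some 20 mm in front of the origin. At the start it lies level in the cradle, hook to cradle +x, pointing down.
- hook_tip (a point): Point on the pole's hook, 4 mm inside its rounded end: 130, 0, -24 mm in the pole's frame.
- cradle: Dark wooden cradle, fixed. Origin: centre of its underside; base 170 (x) by 70 by 12 mm. Two saddles 12 mm thick at x = -60 and +60 mm have notches 24 mm wide, floors 46 mm above the table, straight cheeks to 64 mm, flared lips to 79 mm. The handle lies in both along x, its centre 55 mm up and within 6 mm of the cradle's lengthwise; between the saddles it is free to grasp from above.
- shelf: Narrow blue shelf, fixed on the table. Origin: centre of its underside; 240 deep (x) by 300 wide (y), 285 mm high. Its front faces its own -x and slopes at 45 degrees, from 50 mm above the table at x = -120 mm up to 280 mm at x = +110 mm, with an open cubby behind. Side rails stand 14 mm proud of the slope.
- sash: White framed clear sash, 150 (along the slope) by 250 mm wide, that slides down the shelf's 45 degree front. Origin: centre of its brass ring; x up the slope, y as the shelf's, z square out of the slope. It reaches from x = -125 to +25 mm, its face at z = -26 mm. It slides stiffly (about 3 N to pull it down, 10 N to push it up) and stays where it is left.
- ring (a point): Centre of the brass ring, the sash's origin. The ring lies parallel to the slope, 26 mm off the sash's face: inner diameter 26 mm, bar 6 mm thick, stem at its upper side (x = 16 to 20 mm). In the shelf's frame it is at x = 51, y = 0, z = 275 mm with the sash fully up and moves equally in -x and -z as it slides down; it starts 0 to 30 mm of slide below fully up.
- foot (a point): End of the rubber foot at the sash's lower edge (-133, 0, -32 mm in the sash's frame). It meets a rubber stop post (34 mm across, in the cubby behind the sill) after 78 to 110 mm of slide from fully up (ring then 220 to 197 mm above the table); the post is set differently each time, is not measured and must be felt. It gives less than 1 mm at 13 N.
- remote_a: Lower of two stacked black remote controls, 45 x 150 x 18 mm, lying in the shelf's cubby; origin at the centre of its underside.
- remote_b: Upper remote control, same size, lying on the other.
- votive: Frosted glass votive holder, 72 mm across, 68 mm high, standing loose on the table; origin at the centre of its underside.
- mug: Empty white ceramic mug, 82 mm across, 92 mm high, loose on the table; origin at the centre of its underside.
- tin: Round green plastic tin with a white screw lid, 78 mm across, 50 mm high, loose on the table; origin at the centre of its underside.
- case: Grey spectacle case, 65 x 160 x 36 mm, loose on the table; origin at the centre of its underside.
Things that resemble listed ones, but are neither listed nor needed, are in the scene too. Leave any pink look-alike of the cradle alone.

How it is judged:
By the outcome, as a careful person would: the job done as asked, in the order asked, and still so for the second after the job is handed in, with the robot touching nothing.
It also fails if it takes over 72 s, if anything falls off the work surface, if the arm or the gripper's body presses on something with over 40 N, if the wrist force passes 120 N, or if a joint passes its speed limit or range.

## Working session

There is one attempt and no reset: what is moved stays moved. The work goes in short steps, Python scripts to look and compute and a tool call to move; the robot and the scene stay as the last step left them, time stands still between calls to the robot, and variables do not carry over. Pictures are saved under pics/ and viewed, about 8 in all and at most 12, crops included, and the job is handed in when it is done.

Besides the shell and the picture viewer there is one more tool, called after ">>>" in YAML: its name, and indented under it one key for each argument. drive_tool: Moves the arm, as the interface text tells. Its arguments: {"type":"object","properties":{"motion":{"type":"array"},"claw":{"type":"number"},"squeeze":{"type":"number"}},"required":["motion"]}

```bash
ls; mkdir -p pics; cat > h.py <<'E'
from station import env
import numpy as np, cv2
def grab(n):
    f=env.grab_frame(n); return f
def save(f,p,crop=None,s=1):
    im=f["frame"]
    if crop: im=im[crop[1]:crop[3],crop[0]:crop[2]]
    im=cv2.resize(im,None,fx=s,fy=s,interpolation=cv2.INTER_CUBIC)
    cv2.imwrite(p,im[:,:,::-1])
def ray(f,uv):
    n=cv2.undistortPoints(np.array(uv,float).reshape(-1,1,2),np.array(f["camera_matrix"]),np.array(f["dist_coeffs"])).reshape(-1,2)
    return np.c_[n,np.ones(len(n))]
def toplane(f,uv,z):
    R=np.array(f["orientation"]);o=np.array(f["origin"]);d=ray(f,uv)@R.T
    return o+d*((z-o[2])/d[:,2])[:,None]
def cloud(f):
    h,w=f["range_z"].shape
    u,v=np.meshgrid(np.arange(w),np.arange(h))
    d=ray(f,np.c_[u.ravel(),v.ravel()])*f["range_z"].reshape(-1,1)
    P=d@np.array(f["orientation"]).T+np.array(f["origin"])
    P[f["range_z"].ravel()<=0]=np.nan
    return P.reshape(h,w,3)
def proj(f,P):
    R=np.array(f["orientation"]);o=np.array(f["origin"])
    c=(np.atleast_2d(P)-o)@R
    return cv2.projectPoints(c.reshape(-1,1,3),np.zeros(3),np.zeros(3),np.array(f["camera_matrix"]),np.array(f["dist_coeffs"]))[0].reshape(-1,2)
E
python3 - <<'E'
from h import *
for n in("top","side"):
    f=grab(n); save(f,f"pics/{n}0.png"); np.savez(f"{n}0.npz",**f)
    print(n,np.round(f["origin"],3),np.round(f["orientation"],3).tolist(),f["camera_matrix"][0][0])
s=env.read_state();print(s)
E
```

```text
pics
top [0.363 0.036 1.495] [[0.001, -0.995, 0.102], [-1.0, -0.001, -0.002], [0.002, -0.102, -0.995]] 394.97219112107757
side [-0.25  -0.736  0.927] [[0.71, -0.421, 0.564], [-0.704, -0.41, 0.58], [-0.013, -0.809, -0.587]] 481.0482798742905
{'time': 0.1, 'qpos': array([ 1.22103002e+00,  1.26354836e-01, -4.04980416e-02,  1.40544480e+00,
        1.09397290e-06,  1.57080910e+00]), 'dq': array([-1.11312819e-03, -4.44311902e-04,  1.46156399e-03,  4.00447153e-04,
        7.23193710e-04, -8.62564326e-05]), 'effort': array([ 4.63016440e-04, -4.36902630e+01,  3.53607345e+01,  1.35611824e-02,
        8.13938459e-05,  1.92318119e-06]), 'tcp_pos': array([0.17977493, 0.4928541 , 0.23059203]), 'eef_rot': array([[-9.39448442e-01,  3.42689888e-01, -5.15507725e-04],
       [ 3.42690275e-01,  9.39447384e-01, -1.41007253e-03],
       [ 1.07478826e-06, -1.50134992e-03, -9.99998873e-01]]), 'ft_force': array([0.39151816, 0.32741359, 0.51837879]), 'ft_torque': array([ 0.00696965, -0.00337858,  0.03665061]), 'finger_gap': 0.0853227880913148}
```

View pics/top0.png

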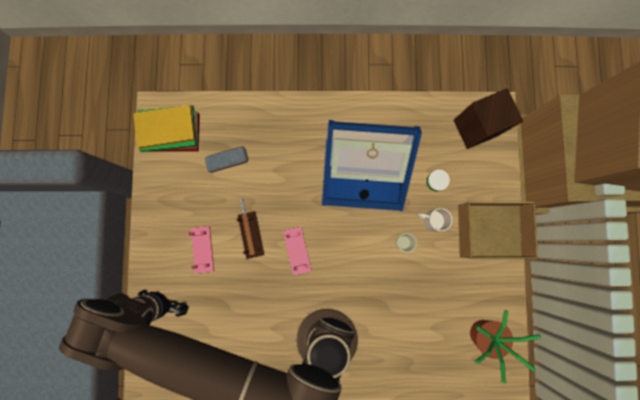

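View pics/side0.png

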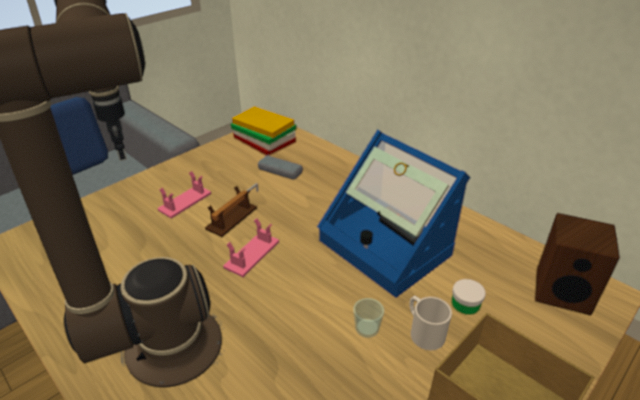

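Top view: the pole lies in the dark cradle at (250,232). The pink look-alikes at (202,250) and (297,250) are to be left alone. Shelf is at (370,165), its ring at (372,153), the stop post at (364,194). I choose the dark cradle and check it in a close crop.

```bash
python3 - <<'E'
from h import *
t=dict(np.load("top0.npz")); s=dict(np.load("side0.npz"))
a=cv2.resize(t["frame"][185:270,210:330],None,fx=5,fy=5,interpolation=cv2.INTER_CUBIC)[:300,:600]
a=cv2.resize(t["frame"][190:265,225:275],(400,600),interpolation=cv2.INTER_CUBIC)
b=cv2.resize(s["frame"][170:240,195:265],(400,400),interpolation=cv2.INTER_CUBIC)
c=cv2.resize(s["frame"][150:185,380:430],(400,200),interpolation=cv2.INTER_CUBIC)
cv2.imwrite("pics/crop1.png",np.hstack([a,np.vstack([b,c])])[:,:,::-1])
C=cloud(t)
# handle: orange-brown, high
hsv=cv2.cvtColor(t["frame"],cv2.COLOR_RGB2HSV)
reg=np.zeros((400,640),bool);reg[190:265,225:275]=1
P=C[reg];H=hsv[reg];F=t["frame"][reg]
for z0,z1 in((.03,.048),(.048,.056),(.056,.07),(.07,.09)):
    m=(P[:,2]>z0)&(P[:,2]<z1);print(z0,m.sum(),P[m].mean(0).round(4),P[m].min(0).round(3),P[m].max(0).round(3), np.median(H[m],0))
# sash ring region
for f,n,r in((t,"top",(140,165,362,384)),(s,"side",(160,180,390,412))):
    h=cv2.cvtColor(f["frame"],cv2.COLOR_RGB2HSV)[r[0]:r[1],r[2]:r[3]]
    m=(h[...,1]>110)&(h[...,0]>8)&(h[...,0]<35)
    v,u=np.nonzero(m);print(n,len(u),u.mean()+r[2],v.mean()+r[0],u.min()+r[2],u.max()+r[2],v.min()+r[0],v.max()+r[0])
    print(cloud(f)[r[0]:r[1],r[2]:r[3]][m].mean(0))
# blue shelf
h=hsv;m=(h[...,0]>100)&(h[...,0]<125)&(h[...,1]>150);m[:, :300]=0;m[:,440:]=0;m[230:]=0
cs,_=cv2.findContours(m.astype(np.uint8),cv2.RETR_EXTERNAL,cv2.CHAIN_APPROX_NONE)
c=max(cs,key=cv2.contourArea);q=cv2.approxPolyDP(c,5,True).reshape(-1,2);print(q.tolist())
print([C[v,u].round(3).tolist() for u,v in q])
E
```

```text
0.03 13 [0.413  0.2851 0.044 ] [0.326 0.263 0.039] [0.516 0.311 0.048] [ 11. 164.  70.]
0.048 27 [0.4194 0.2912 0.0528] [0.322 0.262 0.048] [0.515 0.316 0.056] [ 13. 160.  91.]
0.056 262 [0.3981 0.2878 0.063 ] [0.315 0.256 0.056] [0.515 0.319 0.07 ] [ 13. 161. 130.]
0.07 51 [0.3849 0.2864 0.0762] [0.316 0.244 0.07 ] [0.455 0.324 0.082] [ 11. 161.  54.]
top 19 372.8421052631579 152.05263157894737 369 376 147 157
[nan nan nan]
side 53 400.41509433962267 168.35849056603774 394 407 163 174
[nan nan nan]
[[330, 121], [323, 203], [401, 209], [418, 128]]
[[0.744, -0.005, 0.266], [0.5, 0.015, 0.062], [0.478, -0.268, 0.07], [0.72, -0.285, 0.272]]
```

View pics/crop1.png

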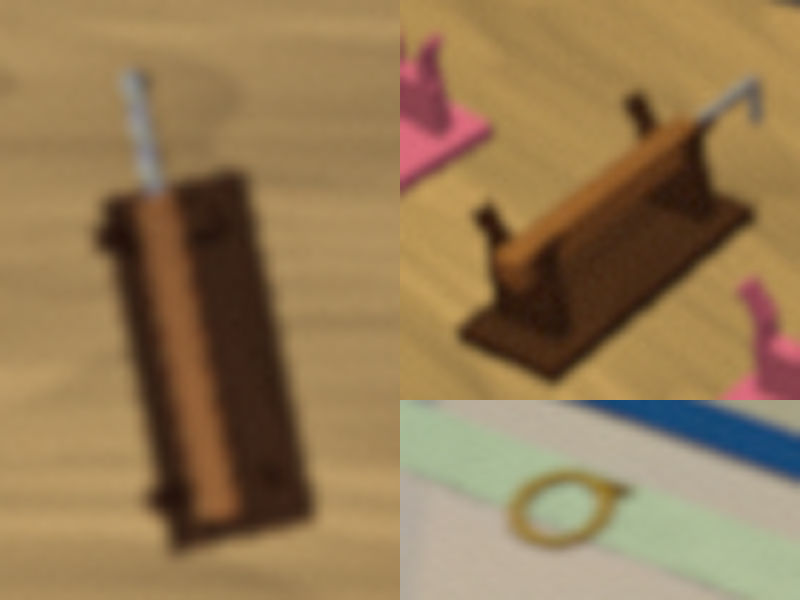

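The crop confirms it: the wooden handle lies in both dark notches, with the steel hook pointing away (crop 130,75) and down. The brass ring is clear, with its stem at the upper right.

```bash
cat >> h.py <<'E'
def tri(fs,uvs):
    A=np.zeros((3,3));b=np.zeros(3)
    for f,uv in zip(fs,uvs):
        d=(ray(f,[uv])@np.array(f["orientation"]).T)[0];d/=np.linalg.norm(d);M=np.eye(3)-np.outer(d,d);A+=M;b+=M@np.array(f["origin"])
    X=np.linalg.solve(A,b)
    return X,[ (proj(f,X)[0]-uv).round(2) for f,uv in zip(fs,uvs)]
E
python3 - <<'E'
from h import *
t=dict(np.load("top0.npz")); s=dict(np.load("side0.npz"))
hs=cv2.cvtColor(t["frame"],cv2.COLOR_RGB2HSV)
m=(hs[...,2]>100)&(hs[...,1]>135)&(hs[...,0]<16);m[:, :230]=0;m[:,268:]=0;m[:208]=0;m[262:]=0
v,u=np.nonzero(m);print(len(u))
P=toplane(t,np.c_[u,v],.064)[:,:2]
r=cv2.minAreaRect((P*1000).astype(np.float32));print("handle",r)
c=P.mean(0);w,V=np.linalg.eigh(np.cov(P.T));d=V[:,1]*np.sign(V[0,1]);print(c,np.arctan2(d[1],d[0]),((P-c)@d).min(),((P-c)@d).max())
m=(hs[...,2]<90)&(hs[...,1]>120)&(hs[...,0]<20);m|=((hs[...,2]>90)&(hs[...,1]>135)&(hs[...,0]<16));m[:, :230]=0;m[:,268:]=0;m[:205]=0;m[262:]=0
v,u=np.nonzero(m);P=toplane(t,np.c_[u,v],.012)[:,:2];print("cradle",cv2.minAreaRect((P*1000).astype(np.float32)))
uv=[]
for f,r in((t,(140,165,362,384)),(s,(160,180,390,414))):
    h=cv2.cvtColor(f["frame"],cv2.COLOR_RGB2HSV)[r[0]:r[1],r[2]:r[3]]
    m=(h[...,1]>70)&(h[...,0]>8)&(h[...,0]<32)
    print("\n".join("".join(".#"[int(x)] for x in row) for row in m))
    v,u=np.nonzero(m)
for a in([330,121],[418.5,127.5]):print("back",toplane(t,[a],.285)[0].round(4))
for a in([323,204],[404,210]):print("front",toplane(t,[a],.05)[0].round(4))
C=cloud(t)
S=C[135:190,335:405].reshape(-1,3);S=S[~np.isnan(S[:,0])];S=S[(S[:,2]>.12)]
rng=np.random.default_rng(0);best=None
for i in range(500):
    q=S[rng.choice(len(S),3,False)];n=np.cross(q[1]-q[0],q[2]-q[0]);n/=np.linalg.norm(n)+1e-12
    k=abs((S-q[0])@n)<.003
    if best is None or k.sum()>best.sum():best=k
Q=S[best];n=np.linalg.svd(Q-Q.mean(0),full_matrices=False)[2][2];n*=np.sign(n[2]);print("plane",len(S),len(Q),n,n@Q.mean(0),np.arctan2(-n[1],-n[0]))
E
```

```text
210
handle ((388.0308837890625, 287.14593505859375), (150.6916046142578, 19.046674728393555), 12.652056694030762)
[0.38505174 0.28637138] 0.22166024480178154 -0.07227243510256627 0.07843029582087768
cradle ((385.9349670410156, 287.8517150878906), (165.7702178955078, 71.5688705444336), 12.758352279663086)
......................
......................
......................
..........##..........
..........##..........
..........##..........
..........##..........
.........###..........
........#####.........
......#########.......
......###...####......
.....##.......##......
.....##.......##......
....###.......##......
....###.......##......
.....###.....###......
.....##########.......
.......#######........
.........###..........
......................
......................
......................
......................
......................
......................
........................
........................
.........####...........
.......#########........
.....############.......
.....###.....#####......
....###.......####......
....###.......###.......
...###........###.......
...###........###.......
...###........###.......
...###.......###........
....###.....####........
....###########.........
.....#########..........
......######............
........................
........................
........................
........................
back [ 0.7382 -0.0041  0.285 ]
back [ 0.718 -0.283  0.285]
front [0.4975 0.0148 0.05  ]
front [ 0.4755 -0.283   0.05  ]
plane 3182 1734 [-0.71961373  0.05884316  0.69187684] -0.3213997040417677 -0.0815889517870733
```

```bash
cat >> h.py <<'E'
from scipy.spatial.transform import Rotation as Ro
YS=-0.076
def tool(px,pz):  # tool R with tool z=-pole z, tool x=-pole x
    px=np.array(px);pz=np.array(pz);return np.c_[-px,np.cross(pz,px),-pz]
def show(p,R,p2,R2):
    print("shift tool",(np.array(R).T@(np.array(p2)-p)).round(4),"rot",Ro.from_matrix(np.array(R).T@R2).as_rotvec().round(4))
E
python3 - <<'E'
from h import *
t=dict(np.load("top0.npz")); s=dict(np.load("side0.npz"))
X,e=tri([t,s],[np.array([371.7,153.4]),np.array([399.8,168.7])]);print(X,e)
c=np.array([np.cos(YS),np.sin(YS)]);
B=np.array([[.7382,-.0041],[.718,-.283]]).mean(0)-.12*c;F=np.array([[.4975,.0148],[.4755,-.283]]).mean(0)+.12*c
print("shelf origin est",B,F,"ring pred",[(o+c*(X[2]-.275+.051)).round(4) for o in (B,F)],"down",.275-X[2])
st=env.read_state();y=.222
R2=tool([np.cos(y),np.sin(y),0],[0,0,1])
show(st["tcp_pos"],st["eef_rot"],[.386,.287,.15],R2)
E
```

```text
[ 0.64179405 -0.13884147  0.254575  ] [array([ 0.18, -0.17]), array([-0.3 ,  0.06])]
shelf origin est [ 0.60844639 -0.13443878] [ 0.60615361 -0.14321122] ring pred [array([ 0.6389, -0.1368]), array([ 0.6366, -0.1455])] down 0.020425003346124404
shift tool [-0.2643 -0.1226  0.0808] rot [-1.500e-03 -4.000e-04 -5.718e-01]
```

>>> drive_tool:
  motion:
    - [-0.0378,-0.0175,0.006,0,0,0]
    - [-0.0378,-0.0175,0.006,0,0,0]
    - [-0.0378,-0.0175,0.006,0,0,0]
    - [-0.0378,-0.0175,0.006,0,0,0]
    - [-0.0378,-0.0175,0.006,0,0,0]
  claw: 0

```text
time: 0.6
tcp_pos: [0.3282, 0.3448, 0.2008]
eef_rot: [[-0.94, 0.342, -0.0], [0.342, 0.94, -0.0], [0.0, -0.0, -1.0]]
ft_force: [0.3, 0.6, -0.3]
finger_gap: 0.0856
```

>>> drive_tool:
  motion:
    - [-0.0378,-0.0175,0.006,0,0,0]
    - [-0.0378,-0.0175,0.006,0,0,0]
    - [0,0,0,0,0,-0.143]
    - [0,0,0,0,0,-0.143]
    - [0,0,0,0,0,-0.143]

```text
time: 1.1
tcp_pos: [0.3867, 0.2867, 0.1888]
eef_rot: [[-0.996, -0.084, -0.001], [-0.084, 0.997, -0.001], [0.001, -0.001, -1.0]]
ft_force: [-0.8, -0.8, -0.4]
finger_gap: 0.0852
```

>>> drive_tool:
  motion:
    - [0,0,0,0,0,-0.143]
    - [0,0,0,0,0,0]
    - [0,0,0,0,0,0]

```text
time: 1.4
tcp_pos: [0.3864, 0.2873, 0.1891]
eef_rot: [[-0.976, -0.217, -0.0], [-0.217, 0.976, -0.0], [0.0, -0.0, -1.0]]
ft_force: [1.0, -0.7, 0.4]
finger_gap: 0.0853
```

```bash
python3 - <<'E'
from h import *
st=env.read_state();y=.222;print(st["tcp_pos"],st["qpos"].round(3),st["ft_force"])
R2=tool([np.cos(y),np.sin(y),0],[0,0,1])
show(st["tcp_pos"],st["eef_rot"],[.386,.287,.037],R2)
f=grab("side");save(f,"pics/side1.png",(150,60,350,260),3)
E
```

```text
[0.38637928 0.28733273 0.18905176] [ 0.639  0.048 -0.218  1.306 -0.     0.421] [ 1.04494046 -0.67430744  0.36142526]
shift tool [ 0.0004 -0.0002  0.1521] rot [-0.0002 -0.0005 -0.0032]
```

View pics/side1.png

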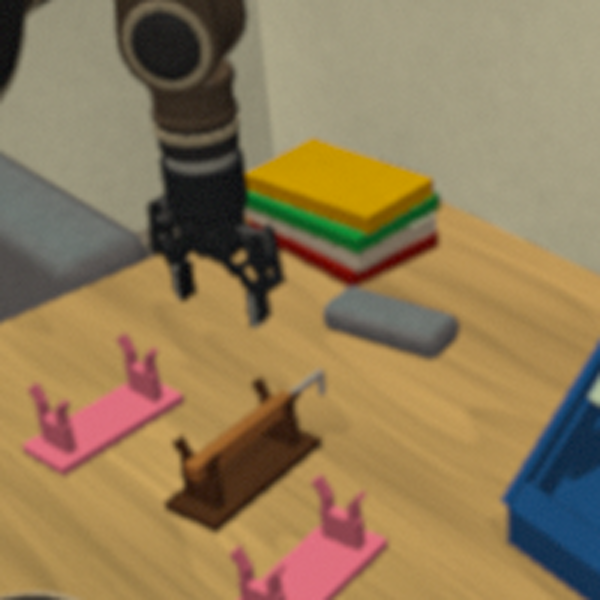

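The open gripper hangs above the cradle, aligned with the handle (crop 245,435). Descending and gripping.

>>> drive_tool:
  motion:
    - [0,0,0.035,0,0,0]
    - [0,0,0.035,0,0,0]
    - [0,0,0.03,0,0,0]
    - [0,0,0.03,0,0,0]
    - [0,0,0.015,0,0,0]

```text
time: 1.95
tcp_pos: [0.3851, 0.2865, 0.0416]
eef_rot: [[-0.976, -0.218, -0.003], [-0.218, 0.976, -0.002], [0.003, -0.001, -1.0]]
ft_force: [-1.1, -0.1, 0.0]
finger_gap: 0.0855
```

>>> drive_tool:
  motion:
    - [0,0,0.006,0,0,0]
    - [0,0,0,0,0,0]

```text
time: 2.15
tcp_pos: [0.3861, 0.2872, 0.0378]
eef_rot: [[-0.976, -0.219, -0.001], [-0.219, 0.976, -0.001], [0.001, -0.001, -1.0]]
ft_force: [0.1, 0.7, -0.2]
finger_gap: 0.0852
```

>>> drive_tool:
  motion:
    - [0,0,0,0,0,0]
    - [0,0,0,0,0,0]
    - [0,0,0,0,0,0]
    - [0,0,0,0,0,0]
    - [0,0,0,0,0,0]
  claw: 255
  squeeze: 20

```text
time: 2.65
tcp_pos: [0.3868, 0.2876, 0.0388]
eef_rot: [[-0.975, -0.22, 0.001], [-0.22, 0.975, 0.001], [-0.001, 0.0, -1.0]]
ft_force: [-0.5, -0.2, 3.0]
finger_gap: 0.0174
```

>>> drive_tool:
  motion:
    - [0,0,0,0,0,0]
    - [0,0,0,0,0,0]
    - [0,0,0,0,0,0]

```text
time: 2.95
tcp_pos: [0.3868, 0.2876, 0.0388]
eef_rot: [[-0.975, -0.22, 0.001], [-0.22, 0.975, 0.0], [-0.001, 0.0, -1.0]]
ft_force: [-0.3, -0.4, 5.8]
finger_gap: 0.0176
```

>>> drive_tool:
  motion:
    - [0,0,-0.0005,0,0,0]
    - [0,0,0,0,0,0]
    - [0,0,0,0,0,0]
  claw: 255
  squeeze: 110

```text
time: 3.25
tcp_pos: [0.3868, 0.2877, 0.0391]
eef_rot: [[-0.975, -0.22, 0.001], [-0.22, 0.975, 0.0], [-0.001, 0.0, -1.0]]
ft_force: [-0.1, 0.1, 4.6]
finger_gap: 0.0159
```

>>> drive_tool:
  motion:
    - [0,0,-0.01,0,0,0]
    - [0,0,-0.02,0,0,0]
    - [0,0,-0.03,0,0,0]
    - [0,0,-0.04,0,0,0]
    - [0,0,-0.04,0,0,0]

```text
time: 3.75
tcp_pos: [0.3856, 0.2868, 0.1798]
eef_rot: [[-0.975, -0.22, -0.002], [-0.22, 0.975, -0.001], [0.002, -0.001, -1.0]]
ft_force: [0.1, 0.6, -0.9]
finger_gap: 0.0161
```

>>> drive_tool:
  motion:
    - [0,0,-0.04,0,0,0]
    - [0,0,-0.04,0,0,0]
    - [0,0,-0.03,0,0,0]
    - [0,0,0,0,0,0]
    - [0,0,0,0,0,0]

```text
time: 4.25
tcp_pos: [0.3865, 0.2874, 0.2888]
eef_rot: [[-0.975, -0.22, 0.0], [-0.22, 0.975, 0.0], [-0.0, 0.0, -1.0]]
ft_force: [-0.9, -0.4, -2.5]
finger_gap: 0.0163
```

```bash
python3 - <<'E'
from h import *
t=grab("top");s=grab("side");np.savez("top1.npz",**t);np.savez("side1.npz",**s)
st=env.read_state();p=st["tcp_pos"];R=st["eef_rot"];print(p,R.round(3).tolist(),st["ft_force"],st["finger_gap"])
o=p-R[:,2]*.0162;tip=o+R@np.array([-.130,0,.024])
print(tip,proj(t,[tip,o]),proj(s,[tip,o]))
u=proj(t,tip)[0].astype(int);v=proj(s,tip)[0].astype(int)
def cr(f,c):
    x=f["frame"][c[1]-30:c[1]+30,c[0]-20:c[0]+20];return cv2.resize(x,(400,600),interpolation=cv2.INTER_CUBIC)
print(u,v);cv2.imwrite("pics/tip1.png",np.hstack([cr(t,u),cr(s,v)])[:,:,::-1])
E
```

```text
[0.38592304 0.28702465 0.28724562] [[-0.975, -0.22, -0.002], [-0.22, 0.975, -0.002], [0.003, -0.001, -1.0]] [-0.34561009 -0.59856434 -2.92070244] 0.015979819994604762
[0.51270827 0.31566348 0.2791115 ] [[227.19157249 192.22026904]
 [233.84854508 233.01504059]] [[249.82800095 121.22521027]
 [219.40760502 131.82693905]]
[227 192] [249 121]
```

View pics/tip1.png

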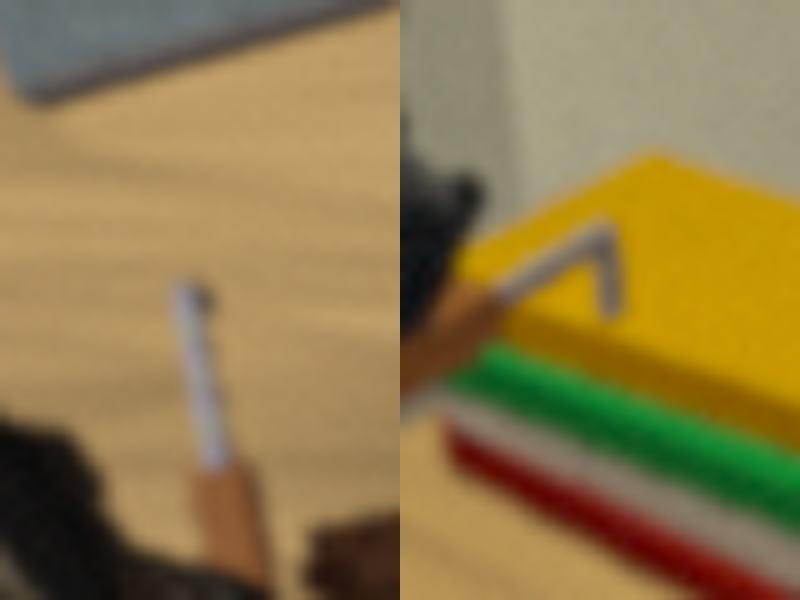

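The hook tip shows where predicted in both crops (about 200,300 and 610,308), so the pole is held straight. Planning the transit.

```bash
cat >> h.py <<'E'
RING=np.array([.640,-.139,.2545]);TIP=np.array([-.130,0,.0078])
U=np.array([np.cos(YS),np.sin(YS),1])/2**.5;N=np.array([-np.cos(YS),-np.sin(YS),1])/2**.5
RT=tool(U,N)
def goto(dn,du=0,dy=0):
    st=env.read_state();p=st["tcp_pos"];R=st["eef_rot"]
    tgt=RING+N*dn+U*du+np.cross(N,U)*dy-RT@TIP
    show(p,R,tgt,RT);print("tcp",p.round(4),"tgt",tgt.round(4),"tip in sash",[((p+R@TIP-RING)@a).round(4) for a in(U,np.cross(N,U),N)],"F",[(st["ft_force"]@a).round(2) for a in (U,np.cross(N,U),N)],st["finger_gap"].round(4))
E
python3 - <<'E'
from h import *
goto(.07)
R=env.read_state()["eef_rot"];print((RT.T@(RING+N*.07-RT@TIP-env.read_state()["tcp_pos"])).round(4))
E
```

```text
shift tool [-0.0137 -0.4283  0.0701] rot [ 0.1157 -0.7818  0.2833]Traceback (most recent call last):
  File "<stdin>", line 2, in <module>
  File "h.py", line 45, in goto
    show(p,R,tgt,RT);print("tcp",p.round(4),"tgt",tgt.round(4),"tip in sash",[((p+R@TIP-RING)@a).round(4) for a in(U,np.cross(N,U),N)],"F",[(st["ft_force"]@a).round(2) for a in (U,np.cross(N,U),N)],st["finger_gap"].round(4))
                                                                                                                                                                                                      ^^^^^^^^^^^^^^^^^^^^^^
AttributeError: 'float' object has no attribute 'round'
```

>>> drive_tool:
  motion:
    - [0,0,0,0.0165,-0.1117,0.0405]
    - [0,0,0,0.0165,-0.1117,0.0405]
    - [0,0,0,0.0165,-0.1117,0.0405]
    - [0,0,0,0.0165,-0.1117,0.0405]
    - [0,0,0,0.0165,-0.1117,0.0405]

```text
time: 4.85
tcp_pos: [0.3859, 0.2865, 0.2874]
eef_rot: [[-0.844, -0.005, 0.537], [-0.017, 1.0, -0.017], [-0.536, -0.023, -0.844]]
ft_force: [-0.8, -0.3, -1.7]
finger_gap: 0.016
```

>>> drive_tool:
  motion:
    - [0,0,0,0.0165,-0.1117,0.0405]
    - [0,0,0,0.0165,-0.1117,0.0405]
    - [0,0,0,0,0,0]
    - [0,0,0,0,0,0]

```text
time: 5.25
tcp_pos: [0.3856, 0.2873, 0.2872]
eef_rot: [[-0.706, 0.074, 0.704], [0.052, 0.997, -0.052], [-0.706, -0.001, -0.708]]
ft_force: [0.5, 0.3, -1.7]
finger_gap: 0.016
```

```bash
sed -i 's/st\["finger_gap"\].round(4)/st["finger_gap"]/' h.py; python3 - <<'E'
from h import *
goto(.07);print(env.read_state()["qpos"])
E
```

```text
shift tool [-0.0484 -0.4061  0.147 ] rot [ 0.0013 -0.0012  0.0021]
tcp [0.3856 0.2873 0.2872] tgt [ 0.4935 -0.1278  0.2176] tip in sash [np.float64(-0.0491), np.float64(0.4061), np.float64(0.2174)] F [np.float64(-0.86), np.float64(0.32), np.float64(-1.55)] 0.01597575099395894
[ 1.04063165 -0.31910123 -0.52868159  0.94731501 -0.68686461  0.96411479]
```

>>> drive_tool:
  motion:
    - [-0.005,-0.041,0,0,0,0]
    - [-0.005,-0.041,0,0,0,0]
    - [-0.005,-0.041,0,0,0,0]
    - [-0.005,-0.041,0,0,0,0]
    - [-0.005,-0.041,0,0,0,0]

```text
time: 5.75
tcp_pos: [0.3884, 0.0806, 0.3074]
eef_rot: [[-0.703, 0.074, 0.707], [0.054, 0.997, -0.051], [-0.709, 0.002, -0.705]]
ft_force: [1.0, -0.5, -1.0]
finger_gap: 0.0162
```

>>> drive_tool:
  motion:
    - [-0.005,-0.041,0.0,0,0,0]
    - [-0.005,-0.041,0.02,0,0,0]
    - [-0.005,-0.041,0.03,0,0,0]
    - [-0.005,-0.041,0.03,0,0,0]
    - [-0.003,-0.037,0.03,0,0,0]

```text
time: 6.25
tcp_pos: [0.4581, -0.0977, 0.2526]
eef_rot: [[-0.705, 0.079, 0.705], [0.057, 0.997, -0.054], [-0.707, 0.002, -0.707]]
ft_force: [1.3, 2.0, -0.7]
finger_gap: 0.0161
```

>>> drive_tool:
  motion:
    - [0,0,0.02,0,0,0]
    - [0,0,0.017,0,0,0]
    - [0,0,0,0,0,0]
    - [0,0,0,0,0,0]

```text
time: 6.65
tcp_pos: [0.4835, -0.0969, 0.2244]
eef_rot: [[-0.709, 0.077, 0.701], [0.057, 0.997, -0.052], [-0.703, 0.003, -0.711]]
ft_force: [-0.2, 0.3, -1.1]
finger_gap: 0.0163
```

```bash
python3 - <<'E'
from h import *
goto(.0);st=env.read_state();print(st["qpos"])
t=grab("top");s=grab("side");np.savez("top2.npz",**t);np.savez("side2.npz",**s)
tip=st["tcp_pos"]+st["eef_rot"]@TIP
for f in(t,s):print(proj(f,[tip,RING]).round(1))
def cr(f,c,w,h):
    c=c.astype(int);print(c);x=f["frame"][c[1]-h:c[1]+h,c[0]-w:c[0]+w];return cv2.resize(x,(400,600),interpolation=cv2.INTER_CUBIC)
cv2.imwrite("pics/ring2.png",np.hstack([cr(t,proj(t,RING)[0],20,30),cr(s,proj(s,RING)[0],30,45)])[:,:,::-1])
E
```

```text
shift tool [-0.0045 -0.0302  0.0835] rot [ 0.0012 -0.0056 -0.0034]
tcp [ 0.4835 -0.0969  0.2244] tgt [ 0.5428 -0.1316  0.1681] tip in sash [np.float64(-0.0039), np.float64(0.0297), np.float64(0.0829)] F [np.float64(-0.93), np.float64(0.29), np.float64(-0.61)] 0.016315836596199087
[-0.28680463 -0.53141955 -0.83843966  0.49532758  0.14886373 -0.14762198]
[[363.5 168.8]
 [371.9 153.8]]
[[375.7 154.1]
 [399.1 169.1]]
[371 153]
[399 169]
```

View pics/ring2.png

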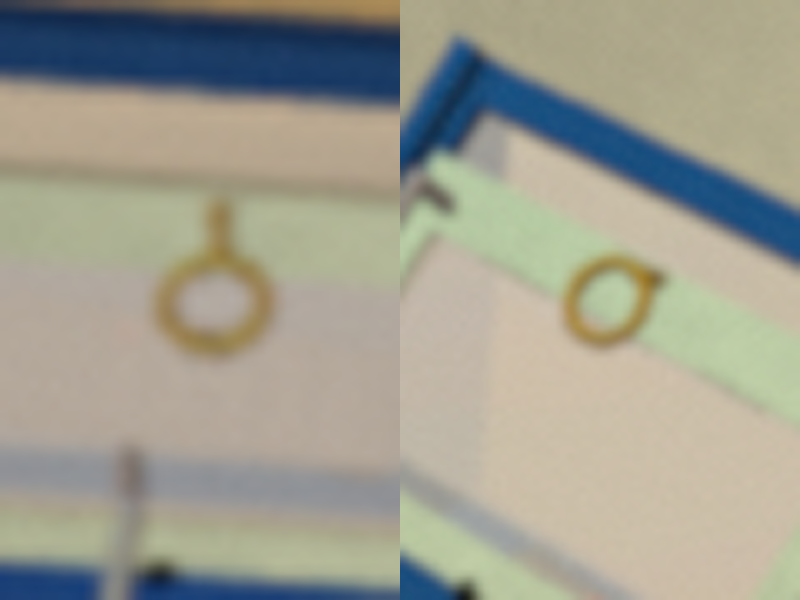

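Top crop: ring centre at (213,305), hook tip at (130,455). Side crop: ring at (610,300), tip at (440,197). Both agree with the prediction to 1 px, apart from a 30 mm sideways shortfall, which I now correct.

>>> drive_tool:
  motion:
    - [-0.002,-0.015,0,0,-0.0028,-0.0017]
    - [-0.0025,-0.0155,0.015,0,-0.0028,-0.0017]
    - [-0.001,0,0.02,0,0,0]
    - [0,0,0.02,0,0,0]
    - [0,0,0,0,0,0]

```text
time: 7.25
tcp_pos: [0.524, -0.129, 0.188]
eef_rot: [[-0.706, 0.073, 0.705], [0.052, 0.997, -0.051], [-0.707, 0.001, -0.708]]
ft_force: [-0.2, -0.3, -1.2]
finger_gap: 0.016
```

>>> drive_tool:
  motion:
    - [0,0,0,0,0,0]
    - [0,0,0,0,0,0]

```text
time: 7.45
tcp_pos: [0.5239, -0.1294, 0.1907]
eef_rot: [[-0.703, 0.074, 0.707], [0.052, 0.997, -0.052], [-0.709, 0.0, -0.705]]
ft_force: [0.3, 0.4, -0.6]
finger_gap: 0.016
```

```bash
sed -i 's/^RING=.*;TIP/RING=np.array([.6413,-.1395,.2545]);TIP/' h.py; python3 - <<'E'
from h import *
goto(-.009)
E
```

```text
shift tool [ 0.0017 -0.0012  0.0394] rot [0.0017 0.0029 0.0016]
tcp [ 0.5239 -0.1294  0.1907] tgt [ 0.5505 -0.1326  0.1617] tip in sash [np.float64(0.0016), np.float64(0.0013), np.float64(0.0307)] F [np.float64(-0.21), np.float64(0.41), np.float64(-0.64)] 0.016030295958986415
```

>>> drive_tool:
  motion:
    - [0.0015,-0.001,0.008,0,0.0015,0]
    - [0,0,0.008,0,0,0]
    - [0,0,0.006,0,0,0]
    - [0,0,0.005,0,0,0]
    - [0,0,0.004,0,0,0]

```text
time: 7.95
tcp_pos: [0.5448, -0.1323, 0.1654]
eef_rot: [[-0.706, 0.074, 0.704], [0.053, 0.997, -0.052], [-0.706, 0.001, -0.708]]
ft_force: [-1.0, -0.3, -1.8]
finger_gap: 0.0163
```

>>> drive_tool:
  motion:
    - [0,0,0.003,0,0,0]
    - [0,0,0.003,0,0,0]
    - [0,0,0.002,0,0,0]
    - [0,0,0,0,0,0]

```text
time: 8.35
tcp_pos: [0.5503, -0.1327, 0.1602]
eef_rot: [[-0.706, 0.074, 0.705], [0.053, 0.997, -0.052], [-0.707, 0.001, -0.708]]
ft_force: [0.0, -0.2, -1.2]
finger_gap: 0.0161
```

```bash
python3 - <<'E'
from h import *
goto(-.009);st=env.read_state()
t=grab("top");s=grab("side");np.savez("top3.npz",**t);np.savez("side3.npz",**s)
def cr(f,c,w,h):
    c=c.astype(int);print(c);x=f["frame"][c[1]-h:c[1]+h,c[0]-w:c[0]+w];return cv2.resize(x,(400,600),interpolation=cv2.INTER_CUBIC)
cv2.imwrite("pics/ring3.png",np.hstack([cr(t,proj(t,RING)[0],16,24),cr(s,proj(s,RING)[0],16,24)])[:,:,::-1])
E
```

```text
shift tool [-0.0012  0.0001 -0.0009] rot [ 0.0016 -0.0006  0.0007]
tcp [ 0.5503 -0.1327  0.1602] tgt [ 0.5505 -0.1326  0.1617] tip in sash [np.float64(-0.0012), np.float64(0.0), np.float64(-0.01)] F [np.float64(-0.82), np.float64(-0.23), np.float64(-0.86)] 0.016063567238863246
[372 153]
[399 168]
```

View pics/ring3.png

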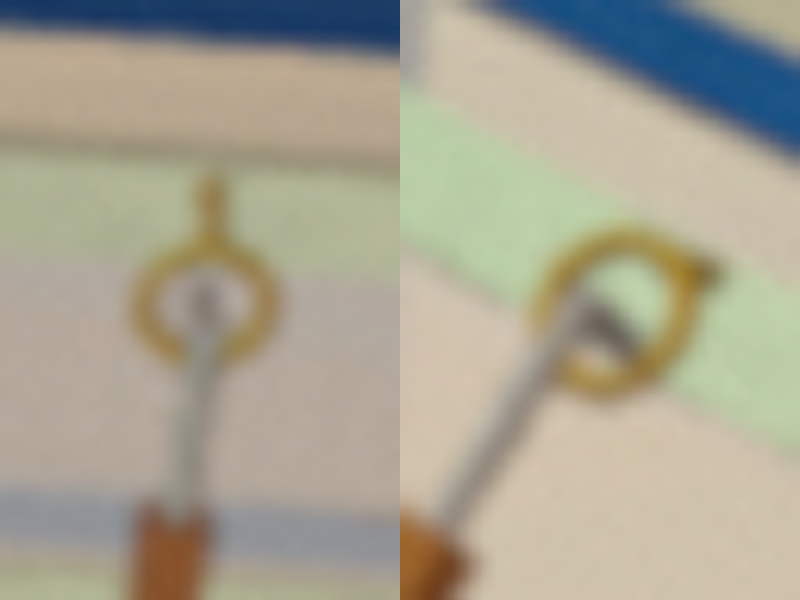

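The finger is through the ring in both crops (top 205,300; side 615,330). Before pulling, I get a rough stop estimate from the depth image of the black post.

```bash
python3 - <<'E'
from h import *
for n in("top0","side0"):
    f=dict(np.load(n+".npz"));C=cloud(f)
    g=f["frame"].max(2)
    r=(183,203,352,378) if n=="top0" else (228,248,355,378)
    m=np.zeros(g.shape,bool);m[r[0]:r[1],r[2]:r[3]]=g[r[0]:r[1],r[2]:r[3]]<60
    v,u=np.nonzero(m);P=C[m];P=P[~np.isnan(P[:,0])]
    Q=P-RING
    print(n,len(u),u.min(),u.max(),v.min(),v.max(),np.percentile(P,[10,50,90],axis=0).round(4).tolist())
    print("along U,Y,N",np.percentile(Q@np.c_[U,np.cross(N,U),N],[5,50,95],axis=0).round(4).tolist())
E
```

```text
top0 67 360 368 190 199 [[0.518, -0.1411, 0.096], [0.5287, -0.1302, 0.1], [0.5395, -0.1197, 0.104]]
along U,Y,N [[-0.1994, -0.0127, -0.0383], [-0.1888, 0.0011, -0.0297], [-0.1796, 0.0145, -0.0202]]
side0 144 361 371 230 244 [[0.513, -0.1478, 0.0809], [0.52, -0.1379, 0.0984], [0.5343, -0.1257, 0.1032]]
along U,Y,N [[-0.2136, -0.0182, -0.0393], [-0.197, -0.0074, -0.0287], [-0.1822, 0.0076, -0.0197]]
```

>>> drive_tool:
  motion:
    - [0.002,0,0,0,0,0]
    - [0.002,0,0,0,0,0]
    - [0.002,0,0,0,0,0]
    - [0.002,0,0,0,0,0]
    - [0.002,0,0,0,0,0]

```text
time: 8.95
tcp_pos: [0.5437, -0.1323, 0.1544]
eef_rot: [[-0.704, 0.074, 0.706], [0.052, 0.997, -0.052], [-0.708, 0.0, -0.706]]
ft_force: [2.7, -0.6, -0.4]
finger_gap: 0.0156
```

>>> drive_tool:
  motion:
    - [0.002,0,0,0,0,0]
    - [0.002,0,0,0,0,0]
    - [0.002,0,0,0,0,0]
    - [0.002,0,0,0,0,0]
    - [0.002,0,0,0,0,0]

```text
time: 9.45
tcp_pos: [0.5361, -0.1317, 0.1464]
eef_rot: [[-0.705, 0.074, 0.705], [0.053, 0.997, -0.052], [-0.707, 0.001, -0.707]]
ft_force: [2.1, -0.1, 0.6]
finger_gap: 0.0163
```

```bash
python3 - <<'E'
from h import *
goto(-.009)
E
```

```text
shift tool [-0.0211  0.0002 -0.0006] rot [0.0014 0.     0.0007]
tcp [ 0.5361 -0.1317  0.1464] tgt [ 0.5505 -0.1326  0.1617] tip in sash [np.float64(-0.0211), np.float64(-0.0001), np.float64(-0.0096)] F [np.float64(1.87), np.float64(0.05), np.float64(-1.09)] 0.01634521952672121
```

The sash slides at about 2.7 N, as described. On to just before the earliest possible stop.

>>> drive_tool:
  motion:
    - [0.0025,0,0,0,0,0]
    - [0.0025,0,0,0,0,0]
    - [0.0025,0,0,0,0,0]
    - [0.0025,0,0,0,0,0]
    - [0.0025,0,0,0,0,0]

```text
time: 9.95
tcp_pos: [0.5271, -0.131, 0.1374]
eef_rot: [[-0.705, 0.074, 0.705], [0.053, 0.997, -0.052], [-0.707, 0.001, -0.707]]
ft_force: [1.7, -0.9, 1.2]
finger_gap: 0.016
```

>>> drive_tool:
  motion:
    - [0.0025,0,0,0,0,0]
    - [0.0025,0,0,0,0,0]
    - [0.0025,0,0,0,0,0]
    - [0.0025,0,0,0,0,0]
    - [0.0015,0,0,0,0,0]

```text
time: 10.45
tcp_pos: [0.5189, -0.1304, 0.1291]
eef_rot: [[-0.706, 0.075, 0.705], [0.053, 0.997, -0.052], [-0.707, 0.001, -0.708]]
ft_force: [1.8, 0.1, 0.9]
finger_gap: 0.016
```

>>> drive_tool:
  motion:
    - [0.001,0,0,0,0,0]
    - [0.001,0,0,0,0,0]
    - [0.001,0,0,0,0,0]

```text
time: 10.75
tcp_pos: [0.5171, -0.1302, 0.1273]
eef_rot: [[-0.705, 0.074, 0.705], [0.053, 0.997, -0.052], [-0.707, 0.001, -0.707]]
ft_force: [2.2, -1.1, 0.4]
finger_gap: 0.0161
```

```bash
python3 - <<'E'
from h import *
goto(-.009)
E
```

```text
shift tool [-0.048   0.0002 -0.0007] rot [ 0.0015 -0.0001  0.0007]
tcp [ 0.5171 -0.1302  0.1273] tgt [ 0.5505 -0.1326  0.1617] tip in sash [np.float64(-0.048), np.float64(-0.0001), np.float64(-0.0097)] F [np.float64(1.92), np.float64(-0.97), np.float64(-1.31)] 0.016074596559077062
```

>>> drive_tool:
  motion:
    - [0.001,0,0,0,0,0]
    - [0.001,0,0,0,0,0]
    - [0.001,0,0,0,0,0]
    - [0.001,0,0,0,0,0]
    - [0.001,0,0,0,0,0]

```text
time: 11.25
tcp_pos: [0.5135, -0.13, 0.1237]
eef_rot: [[-0.705, 0.074, 0.705], [0.053, 0.997, -0.052], [-0.707, 0.001, -0.707]]
ft_force: [2.8, -0.8, 0.6]
finger_gap: 0.0161
```

>>> drive_tool:
  motion:
    - [0.0005,0,0,0,0,0]
    - [0.0005,0,0,0,0,0]
    - [0.0005,0,0,0,0,0]

```text
time: 11.55
tcp_pos: [0.5125, -0.1298, 0.1226]
eef_rot: [[-0.705, 0.074, 0.705], [0.053, 0.997, -0.052], [-0.707, 0.001, -0.707]]
ft_force: [2.1, -0.1, 0.5]
finger_gap: 0.0162
```

>>> drive_tool:
  motion:
    - [0.0005,0,0,0,0,0]
    - [0.0005,0,0,0,0,0]
    - [0.0005,0,0,0,0,0]

```text
time: 11.85
tcp_pos: [0.5114, -0.1298, 0.1216]
eef_rot: [[-0.705, 0.074, 0.705], [0.053, 0.997, -0.052], [-0.707, 0.001, -0.707]]
ft_force: [1.7, -1.0, 0.8]
finger_gap: 0.0159
```

>>> drive_tool:
  motion:
    - [0.0005,0,0,0,0,0]
    - [0.0005,0,0,0,0,0]
    - [0.0005,0,0,0,0,0]

```text
time: 12.15
tcp_pos: [0.5103, -0.1297, 0.1205]
eef_rot: [[-0.705, 0.074, 0.705], [0.053, 0.997, -0.052], [-0.707, 0.001, -0.707]]
ft_force: [1.3, -0.8, 0.5]
finger_gap: 0.0156
```

>>> drive_tool:
  motion:
    - [0.0005,0,0,0,0,0]
    - [0.0005,0,0,0,0,0]
    - [0.0005,0,0,0,0,0]

```text
time: 12.45
tcp_pos: [0.5095, -0.1297, 0.1197]
eef_rot: [[-0.705, 0.074, 0.705], [0.053, 0.997, -0.052], [-0.707, 0.0, -0.707]]
ft_force: [2.7, -1.6, 1.6]
finger_gap: 0.0159
```

>>> drive_tool:
  motion:
    - [0.0005,0,0,0,0,0]
    - [0.0005,0,0,0,0,0]

```text
time: 12.65
tcp_pos: [0.5093, -0.1297, 0.1197]
eef_rot: [[-0.704, 0.074, 0.706], [0.052, 0.997, -0.052], [-0.708, 0.0, -0.706]]
ft_force: [6.0, -0.6, 1.7]
finger_gap: 0.016
```

>>> drive_tool:
  motion:
    - [0.0005,0,0,0,0,0]
    - [0.0005,0,0,0,0,0]
    - [0,0,0,0,0,0]

```text
time: 12.95
tcp_pos: [0.5091, -0.1298, 0.1197]
eef_rot: [[-0.703, 0.074, 0.707], [0.052, 0.997, -0.052], [-0.709, -0.0, -0.705]]
ft_force: [7.5, -0.6, 3.0]
finger_gap: 0.016
```

```bash
python3 - <<'E'
from h import *
goto(-.009)
E
```

```text
shift tool [-0.0591  0.0003 -0.0002] rot [0.0014 0.0029 0.0015]
tcp [ 0.5091 -0.1298  0.1197] tgt [ 0.5505 -0.1326  0.1617] tip in sash [np.float64(-0.059), np.float64(-0.0001), np.float64(-0.009)] F [np.float64(7.47), np.float64(-0.07), np.float64(-3.2)] 0.015976654663954416
```

>>> drive_tool:
  motion:
    - [0.0005,0,0,0,0,0]
    - [0.0005,0,0,0,0,0]
    - [0.0004,0,0,0,0,0]
    - [0,0,0,0,0,0]

```text
time: 13.35
tcp_pos: [0.5088, -0.1298, 0.1197]
eef_rot: [[-0.702, 0.074, 0.708], [0.051, 0.997, -0.053], [-0.71, -0.0, -0.704]]
ft_force: [9.3, -0.8, 3.2]
finger_gap: 0.0158
```

```bash
python3 - <<'E'
from h import *
goto(-.009)
E
```

```text
shift tool [-0.0592  0.0003  0.0001] rot [0.0014 0.0046 0.002 ]
tcp [ 0.5088 -0.1298  0.1197] tgt [ 0.5505 -0.1326  0.1617] tip in sash [np.float64(-0.0592), np.float64(-0.0001), np.float64(-0.0086)] F [np.float64(8.86), np.float64(-0.12), np.float64(-4.38)] 0.015801523056494408
```

>>> drive_tool:
  motion:
    - [0.0005,0,0.0004,0,0,0]
    - [0.0005,0,0.0004,0,0,0]
    - [0.0002,0,0.0002,0,0,0]
    - [0,0,0,0,0,0]

```text
time: 13.75
tcp_pos: [0.5093, -0.1299, 0.119]
eef_rot: [[-0.701, 0.073, 0.71], [0.051, 0.997, -0.053], [-0.712, -0.001, -0.703]]
ft_force: [8.3, -0.9, 4.4]
finger_gap: 0.0161
```

```bash
python3 - <<'E'
from h import *
goto(-.009)
E
```

```text
shift tool [-0.0594  0.0004 -0.0006] rot [0.0014 0.0063 0.0024]
tcp [ 0.5093 -0.1299  0.119 ] tgt [ 0.5505 -0.1326  0.1617] tip in sash [np.float64(-0.0593), np.float64(-0.0002), np.float64(-0.0092)] F [np.float64(8.99), np.float64(-0.3), np.float64(-2.77)] 0.016119065368401745
```

>>> drive_tool:
  motion:
    - [0.0005,0,0.0001,0,0,0]
    - [0.0005,0,0.0001,0,0,0]
    - [0.0003,0,0,0,0,0]
    - [0,0,0,0,0,0]

```text
time: 14.15
tcp_pos: [0.5092, -0.13, 0.119]
eef_rot: [[-0.7, 0.073, 0.711], [0.05, 0.997, -0.053], [-0.713, -0.001, -0.701]]
ft_force: [11.1, -1.0, 5.7]
finger_gap: 0.0163
```

```bash
python3 - <<'E'
from h import *
goto(-.009)
E
```

```text
shift tool [-0.0595  0.0004 -0.0005] rot [0.0013 0.0081 0.0029]
tcp [ 0.5092 -0.13    0.119 ] tgt [ 0.5505 -0.1326  0.1617] tip in sash [np.float64(-0.0594), np.float64(-0.0002), np.float64(-0.0089)] F [np.float64(11.92), np.float64(-0.16), np.float64(-3.81)] 0.016253152963392824
```

>>> drive_tool:
  motion:
    - [0,0,0,0,0,0]
    - [0,0,0,0,0,0]
    - [0,0,0,0,0,0]

```text
time: 14.45
tcp_pos: [0.5092, -0.13, 0.119]
eef_rot: [[-0.7, 0.073, 0.711], [0.05, 0.997, -0.053], [-0.713, -0.001, -0.701]]
ft_force: [9.8, -1.9, 5.4]
finger_gap: 0.0161
```

>>> drive_tool:
  motion:
    - [0,0,0,0,0,0]
    - [0,0,0,0,0,0]
    - [0,0,0,0,0,0]

```text
time: 14.75
tcp_pos: [0.5092, -0.13, 0.119]
eef_rot: [[-0.7, 0.073, 0.711], [0.05, 0.997, -0.053], [-0.713, -0.001, -0.701]]
ft_force: [11.0, -1.2, 5.0]
finger_gap: 0.016
```

>>> drive_tool:
  motion:
    - [0.0003,0,0,0,0,0]
    - [0,0,0,0,0,0]
    - [0,0,0,0,0,0]
    - [0,0,0,0,0,0]
    - [0,0,0,0,0,0]

```text
time: 15.25
tcp_pos: [0.5092, -0.1301, 0.119]
eef_rot: [[-0.699, 0.073, 0.711], [0.05, 0.997, -0.053], [-0.713, -0.001, -0.701]]
ft_force: [11.0, -1.1, 5.2]
finger_gap: 0.0162
```

>>> drive_tool:
  motion:
    - [0,0,0,0,0,0]
    - [0,0,0,0,0,0]
    - [0,0,0,0,0,0]
    - [0,0,0,0,0,0]
    - [0,0,0,0,0,0]

```text
time: 15.75
tcp_pos: [0.5092, -0.13, 0.119]
eef_rot: [[-0.699, 0.073, 0.711], [0.05, 0.997, -0.053], [-0.713, -0.001, -0.701]]
ft_force: [10.9, -1.3, 5.8]
finger_gap: 0.0162
```

>>> drive_tool:
  motion:
    - [0,0,0,0,0,0]
    - [0,0,0,0,0,0]
    - [0,0,0,0,0,0]
    - [0,0,0,0,0,0]
    - [0,0,0,0,0,0]

```text
time: 16.25
tcp_pos: [0.5091, -0.13, 0.119]
eef_rot: [[-0.699, 0.073, 0.711], [0.05, 0.997, -0.053], [-0.713, -0.001, -0.701]]
ft_force: [10.9, -1.3, 5.2]
finger_gap: 0.0162
```

```bash
python3 - <<'E'
from h import *
goto(-.009)
E
```

```text
shift tool [-0.0595  0.0004 -0.0004] rot [0.0013 0.0084 0.0029]
tcp [ 0.5091 -0.13    0.119 ] tgt [ 0.5505 -0.1326  0.1617] tip in sash [np.float64(-0.0595), np.float64(-0.0002), np.float64(-0.0089)] F [np.float64(11.45), np.float64(-0.47), np.float64(-4.03)] 0.016154554496920742
```

>>> drive_tool:
  motion:
    - [0.0002,0,0.0002,0,0,0]
    - [0,0,0,0,0,0]
    - [0,0,0,0,0,0]
    - [0,0,0,0,0,0]
    - [0,0,0,0,0,0]

```text
time: 16.75
tcp_pos: [0.5093, -0.13, 0.1189]
eef_rot: [[-0.699, 0.073, 0.711], [0.05, 0.997, -0.053], [-0.713, -0.001, -0.701]]
ft_force: [10.4, -1.0, 6.1]
finger_gap: 0.016
```

>>> drive_tool:
  motion:
    - [0,0,0,0,0,0]
    - [0,0,0,0,0,0]
    - [0,0,0,0,0,0]
    - [0,0,0,0,0,0]
    - [0,0,0,0,0,0]

```text
time: 17.25
tcp_pos: [0.5093, -0.13, 0.1189]
eef_rot: [[-0.699, 0.073, 0.711], [0.05, 0.997, -0.053], [-0.713, -0.001, -0.701]]
ft_force: [10.0, -0.1, 5.3]
finger_gap: 0.0162
```

>>> drive_tool:
  motion:
    - [0,0,0,0,0,0]
    - [0,0,0,0,0,0]
    - [0,0,0,0,0,0]

```text
time: 17.55
tcp_pos: [0.5093, -0.1301, 0.1189]
eef_rot: [[-0.699, 0.073, 0.711], [0.05, 0.997, -0.053], [-0.713, -0.001, -0.701]]
ft_force: [11.2, -1.3, 6.1]
finger_gap: 0.0163
```

>>> drive_tool:
  motion:
    - [-0.0015,0,-0.0003,0,0,0]
    - [-0.0015,0,-0.0003,0,0,0]
    - [-0.0015,0,-0.0003,0,0,0]
    - [-0.0015,0,-0.0003,0,0,0]
    - [-0.002,0,0,0,0,0]

```text
time: 18.05
tcp_pos: [0.5097, -0.1294, 0.1193]
eef_rot: [[-0.707, 0.074, 0.703], [0.054, 0.997, -0.052], [-0.705, 0.001, -0.709]]
ft_force: [-0.3, -0.2, -1.6]
finger_gap: 0.016
```

>>> drive_tool:
  motion:
    - [-0.002,0,0,0,0,0]
    - [-0.002,0,0,0,0,0]
    - [0,0,0,0,0,0]
    - [0,0,0,0,0,0]

```text
time: 18.45
tcp_pos: [0.5131, -0.1298, 0.1227]
eef_rot: [[-0.706, 0.074, 0.704], [0.053, 0.997, -0.052], [-0.706, 0.001, -0.708]]
ft_force: [0.4, 0.0, -1.2]
finger_gap: 0.0162
```

```bash
python3 - <<'E'
from h import *
goto(-.009,-.0500)
E
```

```text
shift tool [-0.0041  0.0001 -0.001 ] rot [ 0.0017 -0.0013  0.0006]
tcp [ 0.5131 -0.1298  0.1227] tgt [ 0.5152 -0.1299  0.1264] tip in sash [np.float64(-0.0541), np.float64(0.0), np.float64(-0.0102)] F [np.float64(-0.57), np.float64(0.05), np.float64(-1.07)] 0.016182120750448645
```

>>> drive_tool:
  motion:
    - [-0.002,0,0,0,0,0]
    - [-0.002,0,0,0,0,0]
    - [0,0,0,0,0,0]
    - [0,0,-0.003,0,0,0]
    - [0,0,-0.004,0,0,0]

```text
time: 18.95
tcp_pos: [0.511, -0.1297, 0.131]
eef_rot: [[-0.706, 0.074, 0.705], [0.053, 0.997, -0.052], [-0.707, 0.001, -0.708]]
ft_force: [-0.2, -0.1, -1.2]
finger_gap: 0.0159
```

>>> drive_tool:
  motion:
    - [0,0,-0.006,0,0,0]
    - [0,0,-0.008,0,0,0]
    - [0,0,-0.01,0,0,0]
    - [0,0,-0.015,0,0,0]
    - [0,0,-0.02,0,0,0]

```text
time: 19.45
tcp_pos: [0.4687, -0.1264, 0.1731]
eef_rot: [[-0.706, 0.074, 0.705], [0.053, 0.997, -0.052], [-0.706, 0.001, -0.708]]
ft_force: [0.0, -0.3, -1.3]
finger_gap: 0.016
```

>>> drive_tool:
  motion:
    - [0,0,-0.03,0,0,0]
    - [0,0,-0.03,0,0,0]
    - [0,0,-0.03,0,0,0]
    - [0,0,0,0,0,0]
    - [0,0,0,0,0,0]

```text
time: 19.95
tcp_pos: [0.4061, -0.1224, 0.2379]
eef_rot: [[-0.703, 0.075, 0.707], [0.053, 0.997, -0.054], [-0.709, -0.001, -0.705]]
ft_force: [-0.6, -0.0, -1.3]
finger_gap: 0.0163
```

```bash
python3 - <<'E'
from h import *
goto(.16)
t=grab("top");s=grab("side");np.savez("top4.npz",**t);np.savez("side4.npz",**s)
R4=RING-U*.0505
a=cv2.resize(t["frame"][110:220,310:430],(400,367),interpolation=cv2.INTER_CUBIC)
b=cv2.resize(s["frame"][120:300,310:480],(400,367),interpolation=cv2.INTER_CUBIC)
cv2.imwrite("pics/sash4.png",np.hstack([a,b])[:,:,::-1]);print(proj(t,R4),proj(s,R4))
st=env.read_state();y=.222
R2=tool([np.cos(y),np.sin(y),0],[0,0,1]);show(st["tcp_pos"],st["eef_rot"],[.3868,.2876,.2],R2)
E
```

```text
shift tool [-0.0486  0.0007 -0.0127] rot [-0.0001  0.0025  0.0009]
tcp [ 0.4061 -0.1224  0.2379] tgt [ 0.4313 -0.1235  0.2812] tip in sash [np.float64(-0.0485), np.float64(-0.0007), np.float64(0.1475)] F [np.float64(-1.32), np.float64(-0.07), np.float64(-0.53)] 0.016252996794325177
[[369.91390047 166.43053292]] [[389.18283645 185.47074131]]
shift tool [ 0.0606  0.4069 -0.0096] rot [-0.1155  0.7787 -0.2814]
```

View pics/sash4.png

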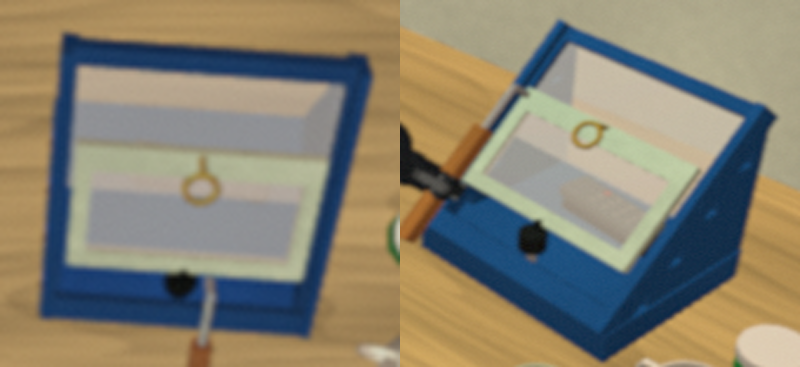

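The hook is out. The sash rests low (ring at crop 202,187) with its foot at the black post (180,283). Returning to the cradle.

>>> drive_tool:
  motion:
    - [0.006,0.04,-0.001,0,0,0]
    - [0.006,0.04,-0.001,0,0,0]
    - [0.006,0.04,-0.001,0,0,0]
    - [0.006,0.04,-0.001,0,0,0]
    - [0.006,0.04,-0.001,0,0,0]

```text
time: 20.55
tcp_pos: [0.3982, 0.0543, 0.2189]
eef_rot: [[-0.709, 0.074, 0.701], [0.053, 0.997, -0.052], [-0.703, 0.001, -0.711]]
ft_force: [1.6, -0.8, -1.9]
finger_gap: 0.016
```

>>> drive_tool:
  motion:
    - [0.006,0.04,-0.001,0,0,0]
    - [0.006,0.04,-0.001,0,0,0]
    - [0.006,0.04,-0.001,0,0,0]
    - [0.006,0.04,-0.001,0,0,0]
    - [0.006,0.04,-0.001,0,0,0]

```text
time: 21.05
tcp_pos: [0.388, 0.2546, 0.2011]
eef_rot: [[-0.711, 0.072, 0.7], [0.051, 0.997, -0.051], [-0.702, -0.001, -0.712]]
ft_force: [0.6, -0.4, -1.8]
finger_gap: 0.0159
```

>>> drive_tool:
  motion:
    - [0,0,0,-0.0165,0.1112,-0.0402]
    - [0,0,0,-0.0165,0.1112,-0.0402]
    - [0,0,0,-0.0165,0.1112,-0.0402]
    - [0,0,0,-0.0165,0.1112,-0.0402]
    - [0,0,0,-0.0165,0.1112,-0.0402]

```text
time: 21.55
tcp_pos: [0.3889, 0.2526, 0.202]
eef_rot: [[-0.967, -0.141, 0.212], [-0.142, 0.99, 0.009], [-0.211, -0.022, -0.977]]
ft_force: [0.2, 0.4, -2.3]
finger_gap: 0.0157
```

>>> drive_tool:
  motion:
    - [0,0,0,-0.0165,0.1112,-0.0402]
    - [0,0,0,-0.0165,0.1112,-0.0402]
    - [0,0,0,0,0,0]
    - [0,0,0,0,0,0]

```text
time: 21.95
tcp_pos: [0.3896, 0.2521, 0.2009]
eef_rot: [[-0.976, -0.219, -0.006], [-0.219, 0.976, -0.001], [0.007, 0.0, -1.0]]
ft_force: [0.4, -0.8, -1.1]
finger_gap: 0.0158
```

```bash
python3 - <<'E'
from h import *
st=env.read_state();y=.222;print(st["tcp_pos"],st["ft_force"])
R2=tool([np.cos(y),np.sin(y),0],[0,0,1]);show(st["tcp_pos"],st["eef_rot"],[.3868,.2876,.12],R2)
E
```

```text
[0.38959996 0.2520749  0.20089824] [ 0.3985434  -0.83466946 -1.059606  ]
shift tool [-0.0056  0.0353  0.0809] rot [ 0.     -0.0066 -0.0015]
```

>>> drive_tool:
  motion:
    - [-0.003,0.018,0,0,-0.0066,-0.0015]
    - [-0.003,0.0173,0,0,0,0]
    - [0,0,0.025,0,0,0]
    - [0,0,0.025,0,0,0]
    - [0,0,0.025,0,0,0]

```text
time: 22.45
tcp_pos: [0.3862, 0.2882, 0.1273]
eef_rot: [[-0.975, -0.222, 0.004], [-0.222, 0.975, 0.003], [-0.005, 0.002, -1.0]]
ft_force: [-0.2, 0.2, -1.0]
finger_gap: 0.0161
```

>>> drive_tool:
  motion:
    - [0,0,0.006,0,0,0]
    - [0,0,0,0,0,0]
    - [0,0,0,0,0,0]

```text
time: 22.75
tcp_pos: [0.3874, 0.2882, 0.1232]
eef_rot: [[-0.975, -0.222, 0.003], [-0.222, 0.975, 0.003], [-0.004, 0.002, -1.0]]
ft_force: [0.1, 0.4, -1.2]
finger_gap: 0.0158
```

```bash
python3 - <<'E'
from h import *
st=env.read_state();y=.222;p=st["tcp_pos"];R=st["eef_rot"];print(p,st["ft_force"])
R2=tool([np.cos(y),np.sin(y),0],[0,0,1]);show(p,R,[.3868,.2876,.039],R2)
t=grab("top");s=grab("side")
tip=p+R@TIP;print(proj(t,tip),proj(s,tip))
def cr(f,c,w,h):
    c=c.astype(int);print(c);x=f["frame"][c[1]-h:c[1]+h,c[0]-w:c[0]+w];return cv2.resize(x,(400,600),interpolation=cv2.INTER_CUBIC)
cv2.imwrite("pics/ret.png",np.hstack([cr(t,proj(t,tip)[0],20,30),cr(s,proj(s,tip)[0],40,60)])[:,:,::-1])
E
```

```text
[0.38735391 0.2882034  0.12316281] [ 0.12238849  0.44518069 -1.16130099]
shift tool [ 0.001  -0.0006  0.0842] rot [0.0022 0.0037 0.0015]
[[237.3222075 197.4847938]] [[254.53835543 167.46984161]]
[237 197]
[254 167]
```

View pics/ret.png

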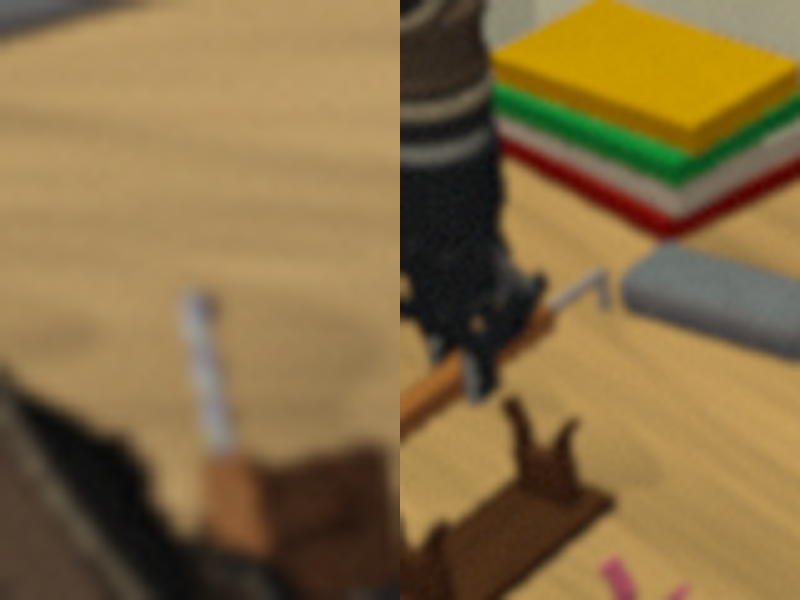

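The hook tip is where predicted in both crops (205,300 and 605,300), so the pole has not slipped. Lowering it into the notches.

>>> drive_tool:
  motion:
    - [0.001,-0.0006,0.02,0.002,0.0037,0.0015]
    - [0,0,0.02,0,0,0]
    - [0,0,0.015,0,0,0]
    - [0,0,0.01,0,0,0]
    - [0,0,0.005,0,0,0]

```text
time: 23.35
tcp_pos: [0.3865, 0.287, 0.0517]
eef_rot: [[-0.976, -0.22, -0.002], [-0.22, 0.976, -0.001], [0.002, -0.001, -1.0]]
ft_force: [-0.2, 1.0, -1.7]
finger_gap: 0.0164
```

>>> drive_tool:
  motion:
    - [0,0,0.004,0,0,0]
    - [0,0,0.004,0,0,0]
    - [0,0,0,0,0,0]

```text
time: 23.65
tcp_pos: [0.3864, 0.287, 0.0439]
eef_rot: [[-0.976, -0.22, -0.002], [-0.22, 0.976, -0.001], [0.002, -0.001, -1.0]]
ft_force: [-0.7, -0.5, -1.9]
finger_gap: 0.016
```

```bash
python3 - <<'E'
from h import *
st=env.read_state();y=.222;p=st["tcp_pos"];R=st["eef_rot"];print(p,st["ft_force"])
R2=tool([np.cos(y),np.sin(y),0],[0,0,1]);show(p,R,[.3868,.2876,.039],R2)
E
```

```text
[0.38642081 0.28698522 0.04385244] [-0.74347449 -0.53290767 -1.93380777]
shift tool [-0.0005  0.0005  0.0049] rot [-0.0005 -0.0022 -0.0004]
```

Now inside the cheeks and free of contact. Down to the floor, then release gently.

>>> drive_tool:
  motion:
    - [0,0,0.002,0,-0.001,0]
    - [0,0,0.0015,0,-0.001,0]
    - [0,0,0.001,0,0,0]
    - [0,0,0,0,0,0]

```text
time: 24.05
tcp_pos: [0.3863, 0.2869, 0.0393]
eef_rot: [[-0.976, -0.22, -0.0], [-0.22, 0.976, -0.001], [0.0, -0.001, -1.0]]
ft_force: [-0.3, 0.7, -1.5]
finger_gap: 0.0155
```

>>> drive_tool:
  motion:
    - [0,0,0.0005,0,0,0]
    - [0,0,0,0,0,0]

```text
time: 24.25
tcp_pos: [0.3864, 0.287, 0.0391]
eef_rot: [[-0.976, -0.22, 0.0], [-0.22, 0.976, -0.0], [0.0, -0.0, -1.0]]
ft_force: [-0.7, -0.4, 0.5]
finger_gap: 0.0161
```

>>> drive_tool:
  motion:
    - [0,0,0,0,0,0]
    - [0,0,0,0,0,0]
    - [0,0,0,0,0,0]
  squeeze: 20

```text
time: 24.55
tcp_pos: [0.3864, 0.287, 0.0391]
eef_rot: [[-0.976, -0.22, 0.0], [-0.22, 0.976, -0.0], [0.0, -0.0, -1.0]]
ft_force: [-1.0, 0.0, 2.9]
finger_gap: 0.016
```

>>> drive_tool:
  motion:
    - [0,0,0,0,0,0]
    - [0,0,0,0,0,0]
    - [0,0,0,0,0,0]
    - [0,0,0,0,0,0]
    - [0,0,0,0,0,0]
  claw: 0

```text
time: 25.05
tcp_pos: [0.3864, 0.287, 0.0388]
eef_rot: [[-0.976, -0.22, -0.0], [-0.22, 0.976, -0.001], [0.0, -0.001, -1.0]]
ft_force: [0.9, 0.4, -0.3]
finger_gap: 0.0845
```

>>> drive_tool:
  motion:
    - [0,0,0,0,0,0]
    - [0,0,-0.01,0,0,0]
    - [0,0,-0.02,0,0,0]
    - [0,0,-0.03,0,0,0]
    - [0,0,-0.04,0,0,0]

```text
time: 25.55
tcp_pos: [0.3855, 0.2863, 0.1393]
eef_rot: [[-0.976, -0.22, -0.002], [-0.22, 0.976, -0.002], [0.003, -0.002, -1.0]]
ft_force: [0.6, 0.6, -0.0]
finger_gap: 0.0856
```

>>> drive_tool:
  motion:
    - [0.03,0,-0.04,0,0,0]
    - [0.04,0,-0.03,0,0,0]
    - [0.04,0.0,-0.02,0,0,0]
    - [0,0,0,0,0,0]
    - [0,0,0,0,0,0]

```text
time: 26.05
tcp_pos: [0.2791, 0.2632, 0.2302]
eef_rot: [[-0.975, -0.221, 0.002], [-0.221, 0.975, 0.002], [-0.003, 0.001, -1.0]]
ft_force: [0.5, 1.2, -0.2]
finger_gap: 0.0855
```

```bash
python3 - <<'E'
from h import *
t=grab("top");s=grab("side");np.savez("side5.npz",**s);np.savez("top5.npz",**t)
a=cv2.resize(t["frame"][100:280,190:460],(800,533)[:2],interpolation=cv2.INTER_CUBIC)
a=cv2.resize(t["frame"][100:265,215:460],(480,324),interpolation=cv2.INTER_CUBIC)
b=cv2.resize(s["frame"][165:245,190:270],(320,324),interpolation=cv2.INTER_CUBIC)
c=cv2.resize(s["frame"][120:300,310:490],(270,270),interpolation=cv2.INTER_CUBIC)
d=cv2.resize(t["frame"][190:265,225:275],(180,270),interpolation=cv2.INTER_CUBIC)
e=cv2.resize(s["frame"][100:380,150:513],(350,270),interpolation=cv2.INTER_CUBIC)
cv2.imwrite("pics/end.png",np.vstack([np.hstack([a,b]),np.hstack([c,d,e])])[:,:,::-1])
hs=cv2.cvtColor(t["frame"],cv2.COLOR_RGB2HSV)
m=(hs[...,2]>100)&(hs[...,1]>135)&(hs[...,0]<16);m[:, :230]=0;m[:,268:]=0;m[:208]=0;m[262:]=0
v,u=np.nonzero(m);print(len(u),cv2.minAreaRect((toplane(t,np.c_[u,v],.064)[:,:2]*1000).astype(np.float32)))
# ring position change & scene change
for n,f in(("top",t),("side",s)):
    o=dict(np.load(n+"4.npz"));
    D=cv2.absdiff(o["frame"],f["frame"]).max(2)
    r=(110,220,310,430) if n=="top" else (120,300,330,480)
    print(n,(D[r[0]:r[1],r[2]:r[3]]>40).sum())
o=dict(np.load("top0.npz"));D=cv2.absdiff(o["frame"],t["frame"]).max(2);print("mug/tin/votive",(D[165:260,390:460]>40).sum(),"case",(D[140:175,200:250]>40).sum())
st=env.read_state();print(st["tcp_pos"],st["ft_force"],st["time"])
E
```

```text
216 ((387.8967590332031, 287.7306823730469), (150.6749725341797, 18.960205078125), 12.581253051757812)
top 102
side 364
mug/tin/votive 165 case 0
[0.27950909 0.26301268 0.22861742] [ 0.03198476  0.83907965 -0.46262299] 26.15
```

View pics/end.png

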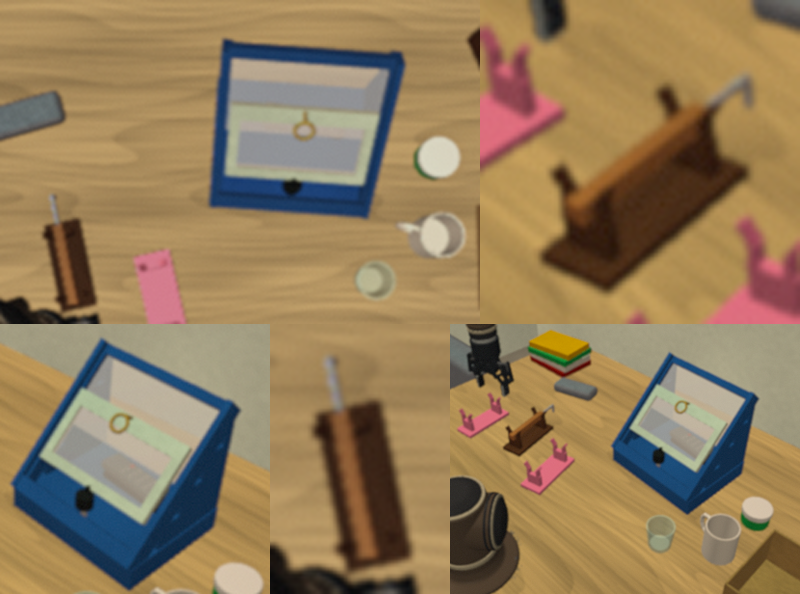

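Everything is in place: the pole lies in both notches, within 1 mm of where it started, and the sash is down on the post. Handing in.

```bash
python3 -c "
from station import env
print(env.hand_in())"
```

```text
the job is handed in; nothing more can be done
None
```

The sash is down against its rubber stop, the pole is back in both notches of the dark cradle, and the job was handed in after about 26 s of robot time. The hand-in gave no verdict.

- **Pull:** the sash slid at about 3 N. I felt the stop after roughly 50 mm of slide. I then held about 12.5 N along the slope, about 13 N in total, for around 3 s. The highest load I read was about 13 N, under the 18 N limit. These figures allow for the pole's weight, and the readings scatter by about 0.7 N.
- **Unhooking:** the force fell back to the pole's weight alone before I withdrew the hook. The last pictures show the sash still low with its foot at the post.
- **Pole:** its handle is within 1 mm of where it started, and the gripper is clear and open.
- **Other things:** the case and its surroundings show no change. The check around the mug, tin and votive showed 165 changed pixels. That area overlaps the shelf edge, where the sash moved. In the final picture all three look unmoved, but I did not measure their positions separately.

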